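Ready the bread slicer and hold its sprung pusher back for the loaf

ROBOT

A 6-joint arm with a two-finger parallel gripper is mounted at the origin on a cart in front of the work surface, level with it; the furniture and walls round the work are solid. World frame = base frame: x ahead of the robot, y to its left, z up, the work surface at z = 0. Lengths are in m, angles in degrees, forces in N, time in s.
With the tool pointing down it reaches from about 0.4 to 0.825 m from the base axis. Payload 7 kg.
Tool frame: the origin (TCP) lies at the very end of the fingers, on their centre line; the grasp point (between the pads) lies 19 mm behind it; z points along the fingers, y is the line along which they close (so a half turn about z gives the same grasp; the last joint's range is limited). The gripper opens to 85 mm and grips with 20 to 120 N. Pads are 22 mm wide; open, the fingers measure 114 mm over their backs; the gripper's body (76 mm by 85 mm) begins 54 mm behind the grasp point. The pads swing forward as they close: fully open they stand 13 mm farther back than shut.
Start: joints at [92.195, 20.546, 0.682, 0, -70.136, -16.507], TCP at [0.167, 0.654, 0.231] pointing down, gripper open.
Joint ranges: [-176.03, 176.03], [-82.01, 121.73], [-58.28, 71.71], [-173.87, 95.51], [-174.79, -0.11], [-173.66, 173.66]. Speed limits (degrees/s): [136.94, 136.94, 172.46, 180, 180, 180].

INTERFACE

Orientations are given as a 3x3 rotation matrix whose columns are the frame's x, y, z axes.
In Python, from rig import robot gives the robot as it stands.
- The arm moves only by the shell command python3 -m jog 'ROWS'. ROWS is JSON, a list of rows, each a list of 5 numbers: the shift along the world's x, y, z as a fraction of full scale, then the turn about the world's z as a fraction of full scale, then the finger opening in mm, from 0 to 85.4. A call has 1 to 5 rows; each row is the pose to reach, as a shift and turn from the pose commanded when the call began; what a row does not reach only later rows make up. Full scale, the value 1, is 500 mm for a shift and 2 rad for a turn. A row lasts 1/10 s, in which the tool goes at most 50 mm and 8.59 degrees, less where a joint would pass 70% of its speed; a pose out of reach is approached as far as the arm can. A call with a number of a shift or a turn outside -1 to 1 is refused whole. A call with a gripper value outside its range is refused whole. The fingers move at their own pace and stop on an object; the grip force is fixed at half the most. Time passes only in rows, so rows that repeat a pose let the fingers close. It gives the time, the measured TCP pose, the force, the opening and the grip force at its end, in the units of the state.
- robot.state(): the state, without advancing time (a new reading comes with each control period).
- robot.capture(name): name is "side" or "top"; returns (picture, depth): 384x512x3 uint8, blue, green, red; 384x512 float32, m along the optical axis (not along the pixel's ray), 0 where there is no reading.
- robot.camera_info(name): a dict with "fx", "fy", "cx", "cy" (pixels), "D" ([k1, k2, p1, p2, k3] as OpenCV has them; the pictures are not rectified), "eye" and "orientation" of the camera in the world. Camera axes: x right, y down, z forward; pixel columns grow to the right and rows downward; lengths in m; the calibration is good to about 2 mm. A picture is of the moment at which its call begins. camera_info takes no time and is no camera call.
- robot.sign_off(): hands the job in; it is judged then, once.
The state is a dict: "time_s": time; "joints": joint angles; "dq": joint speeds; "joint_torque": joint torques, N m; "tcp_pos": TCP position; "tool_rot": TCP orientation; "force": force on the tool from outside, world axes, zero at the start; "wrist_torque": the same for the moment, N m; "gripper_width": finger opening in m; "grasp_force": force on a finger pad.
Only numpy, scipy, OpenCV 4.12 (cv2) and the standard library are available. Lean on these libraries where they do the work, as an engineer would, in place of code of your own. Each camera call takes 0.05 s, during which the arm holds its last target. There are 200 camera calls.

TASK

Get the bread slicer ready for my half loaf: lift the orange stop plate out of the rack and slide it fully down into the slicer's holder, then draw the sprung pusher back until its white pointer lines up with the yellow marker. Finish still holding the pusher there with the gripper, because I lay the loaf in while you keep it back. Leave the grey plate in the rack, and do not shift the marker, the honey jar or the mug.

Things in the scene. Friction and masses are not known exactly. Their poses are not given: they have to be found in the camera images.
- slicer: bread slicer: light wooden base 310 (x) x 154 (y) mm, top 18 mm above the counter, fixed. Origin: centre of the underside; x along the slicer away from the robot, y left, z up. At its far end two wooden posts, 88 mm high, 90 mm apart, hold the stop plate in facing grooves; pillars in front of them leave a 4 to 6 mm knife slit (stays empty). Right fence 57 mm high.
- slot_seat (a point): point on the base's top in the middle of the holder's two vertical grooves, where the middle of the plate's foot must come; 105 mm along x from the slicer's origin, 18 mm above the counter, axes as the slicer's. Grooves 9 mm wide in x (flared to about 20 mm at the top), 114 mm from groove bottom to groove bottom in y
- orange_plate: orange stop plate, loose, 120 g, same from both sides: 6 mm thick (x) x 110 wide (y) x 75 high, with a grip tab on top 10 mm thick (x) x 44 wide (y) that reaches from 75 to 105 mm above the foot. Origin: middle of the foot. It stands upright in one of the rack's two places, which vary.
- grey_plate: grey stop plate of the same size and tab, with a thick pad in the middle (16 mm); stands upright in the rack's other place, 66 mm from the orange one; stays there
- plate_rack: low wooden rack, fixed, 140 x 140 mm, 56 mm high, that holds the two plates upright in loose grooves across it, at x = -33 and +33 mm from its origin (centre of the underside); plates stand 12 mm above the counter with their thickness along the rack's x
- pusher (a joint): position of the slicer's grey pusher sled in m: 0 at rest against its stop near the posts, grows as it is drawn back along the slicer's -x (towards the robot), at most 0.11. A spring pulls it to 0: about 4 N at rest, growing by 0.8 N per 10 mm; let go, it runs back.
- grip_point (a point): point inside the pusher's black upright handle, at a good height to grip it from above: 92 mm above the counter, on the handle's axis. The handle is 22 mm (x) x 16 mm (y; its cap 27 x 18 mm) and reaches from 32 to 110 mm above the counter. It moves with the pusher; axes as the slicer's. The pusher's 84 mm high face plate stands 37 mm in front of it (+x).
- pusher_index (a point): tip of the white pointer, a 5 mm wide bar, on the pusher's left side (moves with the pusher), 30 mm above the counter
- marker (a joint): position of the yellow marker on the scale rail, in m, on the same scale as the pusher: white pointer and yellow marker line up when joint pusher equals joint marker. Set by the cook at 0.045 to 0.085; stiff, to be left alone.
- marker_tip (a point): tip of the yellow arrow-shaped marker on the rail along the slicer's left edge; axes as the slicer's; 30 mm above the counter
- honey_jar: jar of honey with a red cap, 58 x 62 x 86 mm, loose, at the right; origin in the middle of its underside; stays where it is
- mug: pale blue mug, 82 x 117 (with handle) x 91 mm, loose, at the right; origin in the middle of its underside; stays where it is
There are look-alikes about, which are no part of the job. Of the things that look like the grey_plate, the smaller one is meant.

How it is judged (in metres and radians):
On the way, in this order (a step that is already met when the one before it is completed fails the run):
1. the orange plate is fully down in the slicer's holder (z of orange_plate in the frame of slot_seat below 0.004 m and horizontal distance between orange_plate and slot_seat below 0.006 m and angle between the y axis of orange_plate and the y axis of slicer, either way round below 0.07 rad and angle between orange_plate's own z axis and vertical below 0.08 rad and contact force between the fingers and orange_plate below 0.3 N), for 0.2 s.
2. the pusher is drawn back to the marker (x of pusher_index in the frame of marker_tip between -0.005 and 0.005 m), for 0.2 s.
At the end, for the whole second after the job is handed in: The orange plate stands upright in the slicer's holder, foot on the base (within 4 mm) and let go; the pusher's white pointer is within 5 mm of the yellow marker along the slicer, at rest, and the fingers hold its handle against the spring (more than 3 N) (all of step 1 and all of step 2 and velocity of joint pusher between -0.01 and 0.01 m/s and contact force between the fingers and pusher above 3 N and contact force between each of orange_plate, grey_plate and pusher below 0.5 N); the arm keeps its last pose, push and grip.
It fails at once if the grey plate is shifted by more than 20 mm or taken out (distance of grey_plate from where it was at the start of the episode above 0.02 m).
It fails at once if the yellow marker is shifted (distance of marker_tip from where it was at the start of the episode above 0.005 m).
It fails at once if the honey jar or the mug is knocked about (distance of any of honey_jar, mug from where it was at the start of the episode above 0.03 m).
It also fails if it takes over 58 s, if anything falls off the work surface, if the arm or the gripper's body presses on something with over 40 N, if the wrist force passes 120 N, or if a joint passes its speed limit or range.

## Working session

There is one attempt and no reset: what is moved stays moved. The work goes in short steps, Python scripts to look and compute and a shell command to move; the robot and the scene stay as the last step left them, time stands still between calls to the robot, and variables do not carry over. Pictures are saved under pics/ and viewed, at most 10 in all, crops included, and the job is handed in when it is done.

```bash
mkdir -p pics; python3 - <<'E'
from rig import robot
import cv2,numpy as np
for n in("side","top"):
    p,d=robot.capture(n); cv2.imwrite(f"pics/{n}0.png",p); np.save(f"pics/{n}0.npy",d)
    i=robot.camera_info(n); print(n,{k:np.round(v,4).tolist() for k,v in i.items()}, (d>0).mean())
s=robot.state();print(s)
E
```

```text
side {'fx': 478.1325, 'fy': 478.1325, 'cx': 248.7726, 'cy': 195.3474, 'D': [0.0253, 0.0, 0.0, 0.0, 0.0], 'eye': [0.2696, -1.2116, 0.918], 'orientation': [[0.9726, -0.148, 0.1795], [-0.2321, -0.563, 0.7932], [-0.0163, -0.8131, -0.5819]]} 0.9842274983723959
top {'fx': 364.2844, 'fy': 364.2844, 'cx': 254.6035, 'cy': 190.6839, 'D': [-0.1183, 0.0, 0.0, 0.0, 0.0], 'eye': [0.3002, -0.0522, 1.2087], 'orientation': [[0.1221, -0.9685, 0.2169], [-0.9925, -0.1195, 0.0253], [0.0014, -0.2184, -0.9759]]} 0.9958546956380209
{'time_s': 0.1, 'joints': array([ 9.21927912e+01,  2.05862892e+01,  6.39861708e-01, -1.42505831e-02,
       -7.01354448e+01, -1.65070385e+01]), 'dq': array([-0.04236457, -0.07156206,  0.10844353,  0.04888187,  0.06089154,
        0.05015185]), 'joint_torque': array([-1.01595881e-03, -5.84765589e+01,  2.94111300e+01,  6.95437476e+00,
       -3.11233554e-03,  6.53032060e-06]), 'tcp_pos': array([0.1668254 , 0.65363476, 0.23048646]), 'tool_rot': array([[ 9.68933358e-01, -2.47321887e-01, -1.79075246e-04],
       [-2.47321885e-01, -9.68932310e-01, -1.43683477e-03],
       [ 1.81848896e-04,  1.43648637e-03, -9.99998952e-01]]), 'force': array([ 0.03948054,  0.26417689, -0.0378474 ]), 'wrist_torque': array([ 0.01016   , -0.00625143,  0.04084243]), 'grasp_force': 0.0, 'gripper_width': 0.085680445680741}
```

View pics/top0.png

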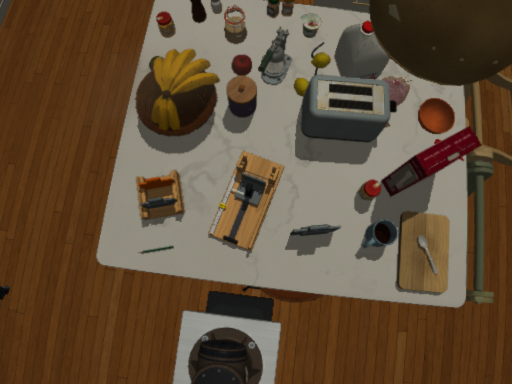

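View pics/side0.png

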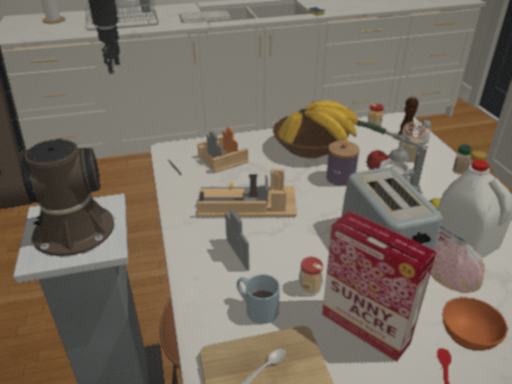

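The top view shows the rack at (160,195), with the orange plate in its far place at (155,183) and a grey plate in the near place at (158,202). The slicer is at (247,200) and the yellow marker at about (221,206). A second grey plate stands loose at (315,230). It is larger and not in the rack, so it is the look-alike. I'll confirm this in an enlarged crop.

```bash
cat > h.py <<'E'
import cv2,numpy as np
from rig import robot
def cam(n):
    i=robot.camera_info(n);K=np.array([[i["fx"],0,i["cx"]],[0,i["fy"],i["cy"]],[0,0,1]])
    return K,np.array(i["D"],float),np.array(i["eye"]),np.array(i["orientation"])
def rays(n,uv):
    K,D,e,R=cam(n);q=cv2.undistortPoints(np.array(uv,float).reshape(-1,1,2),K,D)[:,0]
    return e,np.c_[q,np.ones(len(q))]@R.T
def plane(n,uv,z):
    e,r=rays(n,uv);return e+r*((z-e[2])/r[:,2])[:,None]
def cloud(n,d):
    v,u=np.indices(d.shape);e,r=rays(n,np.c_[u.ravel(),v.ravel()])
    return (e+r*d.reshape(-1,1)).reshape(*d.shape,3)
def proj(n,P):
    K,D,e,R=cam(n);return cv2.projectPoints((np.array(P,float).reshape(-1,3)-e)@R,np.zeros(3),np.zeros(3),K,D)[0][:,0]
E
python3 - <<'E'
from h import *
t=cv2.imread("pics/top0.png");s=cv2.imread("pics/side0.png")
a=cv2.resize(t[145:255,130:290],None,fx=5,fy=5,interpolation=cv2.INTER_CUBIC)[:,:800]
b=cv2.resize(s[120:225,150:310],None,fx=5,fy=5,interpolation=cv2.INTER_CUBIC)
cv2.imwrite("pics/ct.png",a);cv2.imwrite("pics/cs.png",b)
for n,im in(("top",t),("side",s)):
    d=np.load(f"pics/{n}0.npy");C=cloud(n,d);h=cv2.cvtColor(im,cv2.COLOR_BGR2HSV)
    print(n,"counter z",np.round(np.median(C[260:275,200:280,2] if n=="top" else C[280:300,180:220,2]),4))
    # slab: base top
    for nm,lo,hi,zl,zh in(("base",.012,.024,0,0),("posts",.080,.094,0,0),("racktop",.050,.060,0,0),("plates",.105,.12,0,0)):
        m=((C[...,2]>lo)&(C[...,2]<hi)).astype(np.uint8)
        k,l,st,_=cv2.connectedComponentsWithStats(m)
        for j in range(1,k):
            if st[j,4]<8: continue
            P=C[l==j][:,:2].astype(np.float32)
            if P[:,0].max()>.85 or abs(P[:,1].mean())>.5: continue
            r=cv2.minAreaRect(P);print(nm,st[j,4],np.round(r[0],4),np.round(r[1],4),round(r[2],1))
    m=cv2.inRange(h,(22,120,120),(35,255,255));vv,uu=np.nonzero(m[150:260,150:290] if n=="top" else m[150:230,180:310])
    o=(150,150) if n=="top" else (180,150);P=C[vv+o[1],uu+o[0]];print("yellow",np.c_[uu+o[0],vv+o[1]].tolist(),np.round(P,3).tolist())
E
```

```text
top counter z -0.0002
base 24 [0.8328 0.0702] [0.0562 0.011 ] 81.7
base 9 [0.8152 0.251 ] [0.0174 0.0117] 78.0
base 12 [ 0.7875 -0.1763] [0.0398 0.0062] 62.6
base 38 [ 0.7845 -0.2911] [0.0041 0.1115] 3.2
base 14 [ 0.789  -0.3778] [0.0026 0.0483] 6.6
base 2701 [0.5345 0.0022] [0.154  0.3104] 75.7
base 21 [0.5782 0.2887] [0.0104 0.0348] 14.5
base 32 [ 0.6337 -0.4705] [0.0657 0.0061] 33.0
base 160 [0.5188 0.2962] [0.0445 0.0884] 16.8
base 17 [ 0.5926 -0.3759] [0.0361 0.0061] 39.4
base 13 [0.5022 0.3339] [0.0274 0.007 ] 16.3
base 142 [0.4596 0.2733] [0.0331 0.105 ] 15.6
base 20 [ 0.4597 -0.4084] [0.009  0.0441] 86.0
base 9 [ 0.3931 -0.039 ] [0.0036 0.0186] 75.3
base 790 [0.0416 0.0132] [0.144  0.2324] 14.8
base 80 [-0.0248 -0.092 ] [0.0348 0.0438] 7.4
posts 14 [0.833  0.4188] [0.0312 0.0077] 16.3
posts 8 [0.7879 0.4085] [0.0157 0.0061] 1.3
posts 16 [0.7622 0.3961] [0.0267 0.0097] 52.3
posts 17 [0.7648 0.3422] [0.0224 0.0087] 72.1
posts 73 [0.7503 0.289 ] [0.0268 0.0717] 34.6
posts 9 [0.772 0.176] [0.0054 0.0195] 56.6
posts 10 [0.7474 0.1905] [0.0082 0.021 ] 60.7
posts 77 [0.6426 0.0325] 
[... 4593 characters left out ...]
op 93 [ 0.4636 -0.4735] [0.0304 0.076 ] 76.8
plates 76 [0.7666 0.2813] [0.0322 0.0674] 44.2
plates 33 [0.5423 0.2919] [0.0108 0.0445] 13.3
plates 36 [0.48   0.2762] [0.0129 0.0481] 15.9
plates 32 [ 0.5548 -0.0082] [0.0206 0.0232] 84.8
plates 86 [ 0.7851 -0.2323] [0.0059 0.1133] 2.1
plates 201 [ 0.0126 -0.0434] [0.1387 0.0597] 13.0
plates 45 [ 0.4486 -0.2354] [0.0096 0.0552] 21.2
yellow [[231, 183], [232, 183], [230, 184], [231, 184], [232, 184], [230, 185], [231, 185], [232, 185], [231, 186]] [[0.501, 0.073, 0.036], [0.505, 0.078, 0.032], [0.498, 0.073, 0.033], [0.501, 0.072, 0.033], [0.505, 0.076, 0.03], [0.497, 0.071, 0.03], [0.5, 0.069, 0.031], [0.504, 0.069, 0.03], [0.498, 0.058, 0.035]]
```

View pics/ct.png

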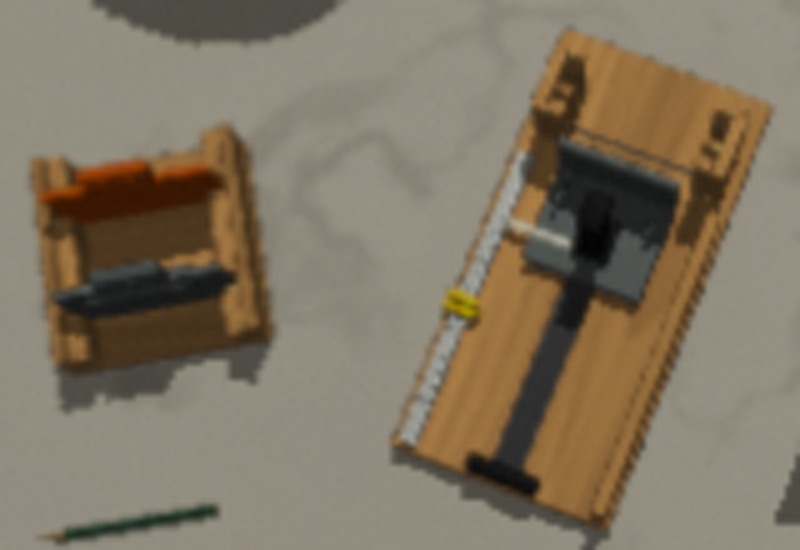

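View pics/cs.png

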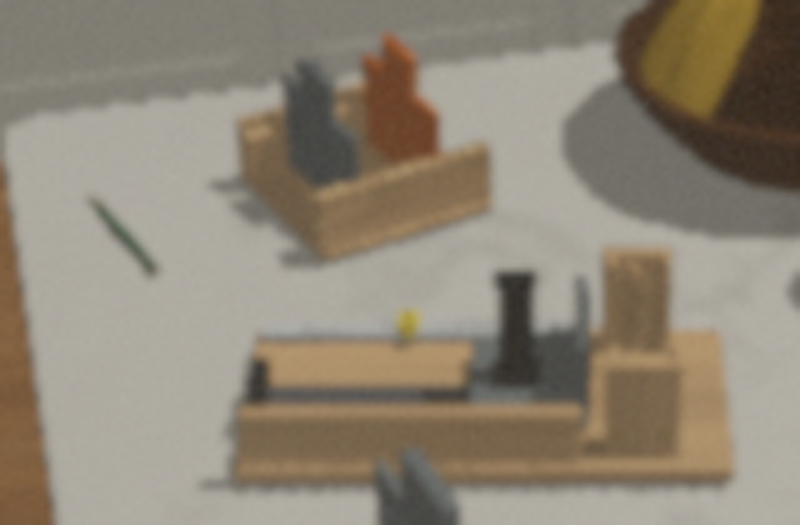

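The crops confirm the choice. The orange plate is in the rack's far place (crop 135,190). The padded grey plate in the near place (crop 145,285) is the one to leave. Slicer yaw is about -14.3° with its centre at (0.5345, 0.002). The orange tab is at (0.542, 0.298), and its thickness axis is at 16.7°. Moving above it now.

```bash
python3 -m jog '[[0.25,-0.237,0,-0.172,45],[0.25,-0.237,0,-0.172,45],[0.25,-0.237,0,-0.172,45],[0.25,-0.237,0,-0.172,45],[0.25,-0.237,0,-0.172,45]]' >/dev/null
python3 -m jog '[[0.25,-0.237,0,-0.172,45],[0.25,-0.237,0,-0.172,45],[0.25,-0.237,0,-0.172,45],[0.25,-0.237,0,-0.172,45],[0.25,-0.237,0,-0.172,45]]' >/dev/null
python3 -m jog '[[0.25,-0.237,0,-0.172,45],[0.25,-0.237,0,-0.172,45],[0.25,-0.237,0,-0.172,45],[0.25,-0.237,0,-0.172,45],[0.25,-0.237,0,-0.172,45]]'
python3 - <<'E'
from h import *
s=robot.state();R=s["tool_rot"];print("y axis ang",np.degrees(np.arctan2(R[1,1],R[0,1]))%180,s["joints"].round(1))
# plate planes: refine orange using colour in both views
for n in("top","side"):
    im=cv2.imread(f"pics/{n}0.png");C=cloud(n,np.load(f"pics/{n}0.npy"));h=cv2.cvtColor(im,cv2.COLOR_BGR2HSV)
    m=(cv2.inRange(h,(3,150,60),(14,255,255))>0)&(abs(C[...,0]-.54)<.05)&(abs(C[...,1]-.295)<.08)
    for lo,hi in((.09,.125),(.05,.087)):
        P=C[m&(C[...,2]>lo)&(C[...,2]<hi)];
        if len(P)>10:
            r=cv2.minAreaRect(P[:,:2].astype(np.float32));print(n,lo,len(P),np.round(r,4).tolist() if 0 else r,P[:,2].max())
E
```

```text
time_s: 1.6
tcp_pos: [0.5432, 0.2973, 0.2305]
tool_rot: [[0.283, -0.959, -0.001], [-0.959, -0.283, -0.001], [0.001, 0.001, -1.0]]
force: [0.1, 0.3, 0.2]
gripper_width: 0.0456
grasp_force: 0.0
y axis ang 16.414448385999123 [ 46.7  15.4  -6.8   0.  -67.9 -30.3]
top 0.09 65 ((0.5360872149467468, 0.31372010707855225), (0.008554698899388313, 0.07473365217447281), 18.16228485107422) 0.12105439898187842
top 0.05 62 ((0.539038896560669, 0.3028363287448883), (0.021037394180893898, 0.11872594803571701), 9.7435884475708) 0.0869788749571081
side 0.09 34 ((0.5416612029075623, 0.29094088077545166), (0.007685225456953049, 0.040100712329149246), 13.79787826538086) 0.117431165519576
side 0.05 74 ((0.5416144728660583, 0.28969383239746094), (0.008237379603087902, 0.0959685891866684), 15.960826873779297) 0.08634231093118971
```

```bash
python3 -m jog '[[-0.002,0.003,-0.09,0.002,45],[-0.002,0.003,-0.18,0.002,45],[-0.002,0.003,-0.25,0.002,45],[-0.002,0.003,-0.29,0.002,45],[-0.002,0.003,-0.29,0.002,45]]'
python3 -m jog '[[0,0,0,0,20],[0,0,0,0,6],[0,0,0,0,6],[0,0,0,0,6],[0,0,0,0,6]]'
python3 -m jog '[[0,0,0,0,6],[0,0,0.02,0,6],[0,0,0.04,0,6],[0,0,0.06,0,6],[0,0,0.06,0,6]]'
```

```text
time_s: 2.1
tcp_pos: [0.5384, 0.2999, 0.0827]
tool_rot: [[0.29, -0.957, -0.005], [-0.957, -0.29, -0.004], [0.003, 0.006, -1.0]]
force: [-0.1, 0.5, -1.2]
gripper_width: 0.0451
grasp_force: 0.0
time_s: 2.6
tcp_pos: [0.5418, 0.3012, 0.0882]
tool_rot: [[0.289, -0.957, 0.003], [-0.957, -0.289, 0.003], [-0.002, -0.003, -1.0]]
force: [-1.8, 1.5, 6.1]
gripper_width: 0.0087
grasp_force: 59.5
time_s: 3.1
tcp_pos: [0.5418, 0.3006, 0.1185]
tool_rot: [[0.289, -0.957, 0.002], [-0.957, -0.289, 0.002], [-0.001, -0.003, -1.0]]
force: [-0.1, -0.1, -1.6]
gripper_width: 0.0095
grasp_force: 58.5
```

The plate is held and lifted, so I'll raise it and carry it above the holder.

```bash
python3 -m jog '[[0,0,0.06,0,6],[0,0,0.12,0,6],[0,0,0.18,0,6],[0.02,-0.05,0.18,-0.03,6],[0.04,-0.1,0.18,-0.06,6]]'
python3 -m jog '[[0.02,-0.08,0,-0.04,6],[0.05,-0.16,0,-0.08,6],[0.08,-0.24,0,-0.12,6],[0.1,-0.32,0,-0.16,6],[0.12,-0.4,0,-0.2,6]]'
python3 -m jog '[[0.02,-0.08,0,-0.011,6],[0.029,-0.148,0,-0.011,6],[0.029,-0.148,0,-0.011,6],[0.029,-0.148,0,-0.011,6],[0.029,-0.148,0,-0.011,6]]'
python3 - <<'E'
from h import *
s=robot.state();R=s["tool_rot"];print("y ang",np.degrees(np.arctan2(R[1,1],R[0,1])),s["joints"].round(1))
out=[]
for n in("top","side"):
    p,d=robot.capture(n);cv2.imwrite(f"pics/{n}1.png",p);np.save(f"pics/{n}1.npy",d)
    C=cloud(n,d);h=cv2.cvtColor(p,cv2.COLOR_BGR2HSV)
    m=(cv2.inRange(h,(3,130,40),(14,255,255))>0)&(abs(C[...,0]-.636)<.08)&(abs(C[...,1]+.02)<.1)&(C[...,2]>.09)
    P=C[m];print(n,len(P))
    if len(P)>10: print(cv2.minAreaRect(P[:,:2].astype(np.float32)),np.percentile(P[:,2],[0,2,98,100]).round(4))
    c=proj(n,[.636,-.023,.11])[0].astype(int);out.append(cv2.resize(p[max(c[1]-60,0):c[1]+60,c[0]-65:c[0]+65],(400,369),interpolation=cv2.INTER_CUBIC))
cv2.imwrite("pics/c1.png",np.hstack(out))
E
```

```text
time_s: 3.6
tcp_pos: [0.5611, 0.2502, 0.2074]
tool_rot: [[0.171, -0.985, 0.001], [-0.985, -0.171, 0.002], [-0.001, -0.002, -1.0]]
force: [-0.2, 1.0, -1.9]
gripper_width: 0.0091
grasp_force: 59.1
time_s: 4.1
tcp_pos: [0.6209, 0.0483, 0.2061]
tool_rot: [[-0.228, -0.974, -0.0], [-0.974, 0.228, 0.0], [0.0, 0.0, -1.0]]
force: [0.5, -0.0, -0.5]
gripper_width: 0.0087
grasp_force: 59.1
time_s: 4.6
tcp_pos: [0.6352, -0.0235, 0.2061]
tool_rot: [[-0.246, -0.969, -0.0], [-0.969, 0.246, 0.0], [-0.0, 0.0, -1.0]]
force: [-0.3, 0.3, -0.4]
gripper_width: 0.0092
grasp_force: 59.0
y ang 165.73888112212683 [ 15.4  17.8  -6.6  -0.  -65.5 -29.7]
top 258
((0.6166873574256897, -0.01692754402756691), (0.10487683862447739, 0.06419587880373001), 62.63237380981445) [0.1272 0.1342 0.6392 0.6423]
side 80
((0.6312755346298218, -0.04709901660680771), (0.07904300838708878, 0.008207540959119797), 74.97628021240234) [0.1345 0.1388 0.2365 0.2434]
```

View pics/c1.png

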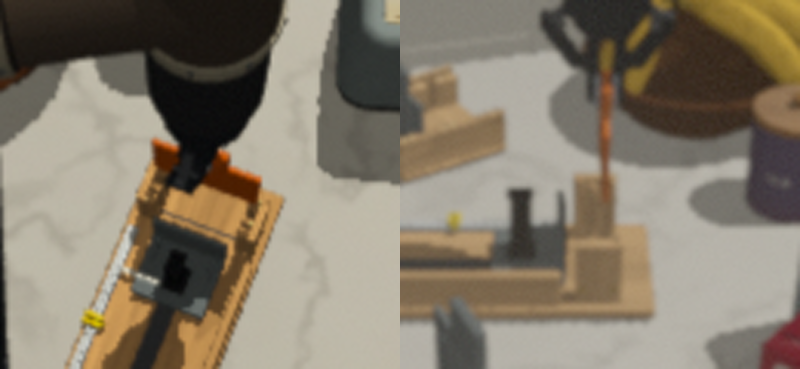

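The top crop shows the orange plate held level above the posts. The side crop shows it upright over the groove at about crop (607,190). Next I'll measure the plate's ends and the posts in the slicer frame.

```bash
python3 - <<'E'
from h import *
a=np.radians(-14.25);A=np.array([[np.cos(a),np.sin(a)],[-np.sin(a),np.cos(a)]]);o=np.array([.5345,.0022])
S=lambda P:np.c_[(P[:,:2]-o)@A.T,P[:,2]]
for n in("top","side"):
    p=cv2.imread(f"pics/{n}1.png");C=cloud(n,np.load(f"pics/{n}1.npy"));h=cv2.cvtColor(p,cv2.COLOR_BGR2HSV)
    m=(cv2.inRange(h,(3,130,40),(14,255,255))>0)&(abs(C[...,0]-.636)<.08)&(abs(C[...,1]+.02)<.1)&(C[...,2]>.12)&(C[...,2]<.25)
    Q=S(C[m]);print(n,"plate x pct",np.percentile(Q[:,0],[2,25,50,75,98]).round(4),"y",np.percentile(Q[:,1],[0,2,98,100]).round(4),"z",np.percentile(Q[:,2],[0,2,98]).round(4))
    print(" x vs y slope",np.polyfit(Q[:,1],Q[:,0],1).round(4)," x vs z",np.polyfit(Q[:,2],Q[:,0],1).round(4))
    for f in(0,1):
        D=cloud(n,np.load(f"pics/{n}{f}.npy")).reshape(-1,3);D=S(D)
        k=(abs(D[:,0]-.1)<.05)&(abs(D[:,1])<.09)&(abs(D[:,2]-.088)<.006);E=D[k]
        for nm,e in(("L",E[E[:,1]>.02]),("R",E[E[:,1]<-.02])):
            if len(e)>5: print(" post",f,nm,len(e),"x",np.percentile(e[:,0],[2,98]).round(4),"y",np.percentile(e[:,1],[2,98]).round(4))
    D=S(cloud(n,np.load(f"pics/{n}0.npy")).reshape(-1,3));k=(abs(D[:,0])<.18)&(abs(D[:,1])<.09)&(abs(D[:,2]-.018)<.004);print(" base x",np.percentile(D[k,0],[.3,99.7]).round(4),"y",np.percentile(D[k,1],[.3,99.7]).round(4))
s=robot.state();print("tcp in slicer",S(s["tcp_pos"][None]).round(4))
E
```

```text
top plate x pct [0.0983 0.0998 0.1005 0.1012 0.1052] y [-0.056  -0.055   0.0505  0.0514] z [0.1272 0.1339 0.2345]
 x vs y slope [-0.0016  0.1008]  x vs z [0.0179 0.0976]
 post 0 L 82 x [0.0581 0.1185] y [0.0236 0.066 ]
 post 0 R 77 x [0.059  0.1189] y [-0.0668 -0.0235]
 post 1 L 71 x [0.06   0.1131] y [0.023  0.0663]
 post 1 R 75 x [0.0582 0.119 ] y [-0.067  -0.0275]
 base x [-0.1544  0.1542] y [-0.0763  0.0764]
side plate x pct [0.1019 0.104  0.1047 0.1071 0.1101] y [-0.0634 -0.0607  0.0134  0.0156] z [0.1345 0.1388 0.2365]
 x vs y slope [0.018 0.106]  x vs z [0.0116 0.1031]
 post 0 L 55 x [0.0616 0.1194] y [0.0258 0.0591]
 post 0 R 69 x [0.0608 0.1206] y [-0.0752 -0.0298]
 post 1 L 49 x [0.0615 0.1196] y [0.025  0.0593]
 post 1 R 73 x [0.0607 0.1207] y [-0.0734 -0.0269]
 base x [-0.1509  0.156 ] y [-0.0848  0.0698]
tcp in slicer [[0.1039 0.0004 0.2063]]
```

```bash
python3 -m jog '[[0.0035,0.0035,0,0,6],[0.0035,0.0035,-0.03,0,6],[0.0035,0.0035,-0.06,0,6],[0.0035,0.0035,-0.08,0,6],[0.0035,0.0035,-0.1,0,6]]'
python3 -m jog '[[0,0,-0.015,0,6],[0,0,-0.03,0,6],[0,0,-0.045,0,6],[0,0,-0.06,0,6],[0,0,-0.06,0,6]]'
```

```text
time_s: 5.2
tcp_pos: [0.6372, -0.0217, 0.1558]
tool_rot: [[-0.246, -0.969, 0.0], [-0.969, 0.246, -0.0], [0.0, -0.0, -1.0]]
force: [-0.1, 1.0, -0.4]
gripper_width: 0.0088
grasp_force: 59.0
time_s: 5.7
tcp_pos: [0.6365, -0.0224, 0.125]
tool_rot: [[-0.247, -0.969, -0.002], [-0.969, 0.247, -0.0], [0.001, 0.002, -1.0]]
force: [0.1, 0.5, -1.4]
gripper_width: 0.0088
grasp_force: 59.0
```

```bash
python3 -m jog '[[0,0,-0.015,0,6],[0,0,-0.03,0,6],[0,0,-0.045,0,6],[0,0,-0.052,0,6],[0,0,-0.052,0,6]]'
python3 -m jog '[[0,0,-0.003,0,6],[0,0,-0.006,0,6],[0,0,-0.009,0,6],[0,0,-0.009,0,6],[0,0,-0.009,0,6]]'
```

```text
time_s: 6.2
tcp_pos: [0.6367, -0.0223, 0.0995]
tool_rot: [[-0.247, -0.969, -0.001], [-0.969, 0.247, -0.0], [0.001, 0.001, -1.0]]
force: [0.0, -0.6, -0.4]
gripper_width: 0.0092
grasp_force: 59.0
time_s: 6.7
tcp_pos: [0.6372, -0.0222, 0.0959]
tool_rot: [[-0.246, -0.969, 0.0], [-0.969, 0.246, -0.0], [0.0, -0.0, -1.0]]
force: [-0.7, 0.2, -0.7]
gripper_width: 0.0093
grasp_force: 59.0
```

```bash
python3 -m jog '[[0,0,-0.003,0,6],[0,0,-0.006,0,6],[0,0,-0.006,0,6],[0,0,-0.006,0,6]]'
python3 -m jog '[[0,0,-0.003,0,6],[0,0,-0.006,0,6],[0,0,-0.006,0,6],[0,0,-0.006,0,6]]'
```

```text
time_s: 7.1
tcp_pos: [0.6377, -0.0223, 0.0942]
tool_rot: [[-0.246, -0.969, 0.002], [-0.969, 0.246, -0.0], [-0.0, -0.002, -1.0]]
force: [-1.0, -0.2, 8.6]
gripper_width: 0.0091
grasp_force: 60.3
time_s: 7.5
tcp_pos: [0.6383, -0.0224, 0.0942]
tool_rot: [[-0.245, -0.969, 0.004], [-0.969, 0.245, -0.001], [-0.0, -0.004, -1.0]]
force: [-8.2, 0.7, 27.2]
gripper_width: 0.0087
grasp_force: 63.2
```

The plate bottoms out at z = 0.0942, which equals 18 mm plus the grip offset. Releasing and checking.

```bash
python3 -m jog '[[0,0,0.008,0,6],[0,0,0.008,0,20],[0,0,0.008,0,40],[0,0,0.008,0,40],[0,0,0.008,0,40]]'
python3 -m jog '[[0,0,0.06,0,40],[0,0,0.12,0,40],[0,0,0.16,0,40],[-0.1,0.1,0.2,0.1,50],[-0.16,0.1,0.2,0.2,50]]'
python3 - <<'E'
from h import *
a=np.radians(-14.25);A=np.array([[np.cos(a),np.sin(a)],[-np.sin(a),np.cos(a)]]);o=np.array([.5345,.0022])
S=lambda P:np.c_[(P[:,:2]-o)@A.T,P[:,2]]
out=[]
for n in("top","side"):
    p,d=robot.capture(n);cv2.imwrite(f"pics/{n}2.png",p);np.save(f"pics/{n}2.npy",d)
    C=cloud(n,d);h=cv2.cvtColor(p,cv2.COLOR_BGR2HSV)
    m=(cv2.inRange(h,(3,130,40),(14,255,255))>0)&(abs(C[...,0]-.636)<.06)&(abs(C[...,1]+.02)<.1)&(C[...,2]>.012)&(C[...,2]<.2)
    Q=S(C[m]);
    if len(Q)>5: print(n,len(Q),"x",np.percentile(Q[:,0],[2,50,98]).round(4),"y",np.percentile(Q[:,1],[2,98]).round(4),"z",np.percentile(Q[:,2],[0,2,98,100]).round(4))
    c=proj(n,[.58,-.01,.06])[0].astype(int);out.append(cv2.resize(p[c[1]-60:c[1]+60,c[0]-65:c[0]+65],(400,369),interpolation=cv2.INTER_CUBIC))
cv2.imwrite("pics/c2.png",np.hstack(out))
E
```

```text
time_s: 8.0
tcp_pos: [0.637, -0.0223, 0.0932]
tool_rot: [[-0.246, -0.969, -0.001], [-0.969, 0.246, -0.0], [0.0, 0.001, -1.0]]
force: [0.2, 0.3, 1.0]
gripper_width: 0.0396
grasp_force: 0.0
time_s: 8.5
tcp_pos: [0.5581, 0.0289, 0.1942]
tool_rot: [[0.056, -0.998, 0.001], [-0.998, -0.056, 0.0], [-0.0, -0.001, -1.0]]
force: [-1.2, 1.0, 0.5]
gripper_width: 0.0498
grasp_force: 0.0
top 235 x [0.1005 0.1028 0.1111] y [-0.0518  0.0243] z [0.0134 0.0181 0.1252 0.1282]
side 68 x [0.1034 0.1066 0.1164] y [-0.0564  0.051 ] z [0.0437 0.056  0.1254 0.1258]
```

View pics/c2.png

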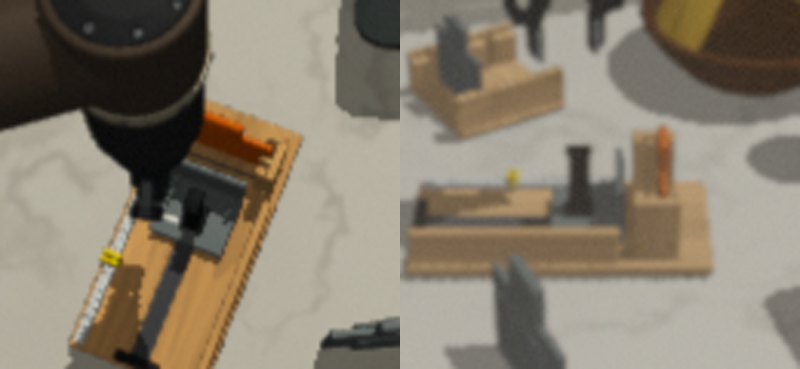

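The plate stands in the grooves and is released. Side crop (664,160) shows it upright, with its top at about 0.124 m. Next I'll turn above the handle and measure the pointer and marker.

```bash
python3 -m jog '[[-0.0094,-0.063,0,0.07,50],[-0.0094,-0.063,0,0.14,50],[-0.0094,-0.063,0,0.21,50],[-0.0094,-0.063,0,0.28,50],[-0.0094,-0.063,0,0.35,50]]' >/dev/null
python3 -m jog '[[0,0,0,0.07,50],[0,0,0,0.14,50],[0,0,0,0.21,50],[0,0,0,0.283,50],[0,0,0,0.283,50]]'
cat > m.py <<'E'
from h import *
import sys
a=np.radians(-14.25);A=np.array([[np.cos(a),np.sin(a)],[-np.sin(a),np.cos(a)]]);o=np.array([.5345,.0022])
S=lambda P:np.c_[(P[:,:2]-o)@A.T,P[:,2]]
def meas(p,n):
    h=cv2.cvtColor(p,cv2.COLOR_BGR2HSV);v,u=np.indices(h.shape[:2]);Q=S(plane(n,np.c_[u.ravel(),v.ravel()],.030)).reshape(*h.shape)
    y=(cv2.inRange(h,(22,120,90),(35,255,255))>0)&(abs(Q[...,0])<.15)&(Q[...,1]>.04)&(Q[...,1]<.1)
    print(n,"marker n",y.sum(),"x",Q[y][:,0].mean().round(4),np.percentile(Q[y][:,0],[2,98]).round(4),"y",np.percentile(Q[y][:,1],[2,98]).round(4))
    w=(h[...,1]<75)&(h[...,2]>130)&(abs(Q[...,0])<.12)&(Q[...,1]>.034)&(Q[...,1]<.058)
    k,l,st,c=cv2.connectedComponentsWithStats(w.astype(np.uint8))
    for j in range(1,k):
        q=Q[l==j]
        if len(q)>5: print("  white",len(q),"x",q[:,0].mean().round(4),np.percentile(q[:,0],[2,98]).round(4),"y",np.percentile(q[:,1],[2,98]).round(4))
if __name__=="__main__":
    for n in("top","side"):
        if len(sys.argv)>1: p=cv2.imread(f"pics/{n}{sys.argv[1]}.png")
        else: p,_=robot.capture(n)
        meas(p,n)
E
python3 m.py 0; python3 m.py
```

```text
time_s: 9.6
tcp_pos: [0.5525, -0.0038, 0.1935]
tool_rot: [[0.968, -0.249, -0.0], [-0.249, -0.968, -0.0], [-0.0, 0.0, -1.0]]
force: [0.2, 1.2, -0.7]
gripper_width: 0.0501
grasp_force: 0.0
top marker n 32 x -0.0524 [-0.0595 -0.0455] y [0.0552 0.0772]
  white 12 x 0.0105 [0.0077 0.013 ] y [0.0353 0.0555]
side marker n 9 x -0.0496 [-0.0533 -0.0466] y [0.0531 0.0697]
  white 53 x -0.0203 [-0.0426  0.0061] y [0.0403 0.0579]
  white 58 x -0.0881 [-0.1182 -0.0589] y [0.0408 0.0528]
top marker n 33 x -0.0527 [-0.0602 -0.0455] y [0.0552 0.0771]
  white 18 x 0.0106 [0.0062 0.0162] y [0.0351 0.0569]
side marker n 9 x -0.0496 [-0.0533 -0.0466] y [0.0531 0.0697]
  white 56 x -0.0192 [-0.0425  0.0063] y [0.0403 0.0579]
  white 7 x 0.0457 [0.0362 0.0552] y [0.057  0.0572]
  white 44 x -0.0818 [-0.1159 -0.0585] y [0.0408 0.0528]
```

Pointer at x = 0.0105 and marker at -0.0526 in the slicer frame, so the draw is about 63 mm. That is inside the 45–85 mm range. Descending on the handle.

```bash
python3 -m jog '[[0.0018,0.002,-0.08,0,50],[0.0018,0.002,-0.16,0,50],[0.0018,0.002,-0.22,0,50],[0.0018,0.002,-0.24,0,50],[0.0018,0.002,-0.24,0,50]]'
python3 -m jog '[[0,0,0,0,25],[0,0,0,0,5],[0,0,0,0,5],[0,0,0,0,5],[0,0,0,0,5]]'
```

```text
time_s: 10.2
tcp_pos: [0.5527, -0.003, 0.0727]
tool_rot: [[0.967, -0.253, -0.003], [-0.253, -0.967, -0.001], [-0.002, 0.002, -1.0]]
force: [-0.2, 0.5, 0.7]
gripper_width: 0.05
grasp_force: 0.0
time_s: 10.7
tcp_pos: [0.5534, -0.0052, 0.0759]
tool_rot: [[0.968, -0.251, 0.001], [-0.251, -0.968, -0.003], [0.001, 0.002, -1.0]]
force: [-0.2, -15.4, 4.5]
gripper_width: 0.0169
grasp_force: 58.5
```

```bash
python3 -m jog '[[-0.02,0,0,0,5],[-0.045,0.006,0,0,5],[-0.07,0.012,0,0,5],[-0.095,0.018,0,0,5],[-0.115,0.024,0,0,5]]'
python3 -m jog '[[-0.008,0.002,0,0,5],[-0.008,0.002,0,0,5],[-0.008,0.002,0,0,5],[-0.008,0.002,0,0,5]]'
python3 m.py
python3 - <<'E'
from h import *
out=[]
for n in("top","side"):
    p,_=robot.capture(n);cv2.imwrite(f"pics/{n}3.png",p)
    c=proj(n,[.53,.02,.05])[0].astype(int);out.append(cv2.resize(p[c[1]-45:c[1]+45,c[0]-49:c[0]+49],(400,369),interpolation=cv2.INTER_CUBIC))
cv2.imwrite("pics/c3.png",np.hstack(out))
E
```

```text
time_s: 11.2
tcp_pos: [0.4978, 0.0089, 0.0759]
tool_rot: [[0.968, -0.25, 0.005], [-0.25, -0.968, -0.0], [0.005, -0.001, -1.0]]
force: [7.5, -10.6, -2.0]
gripper_width: 0.0168
grasp_force: 59.0
time_s: 11.6
tcp_pos: [0.4941, 0.0098, 0.0759]
tool_rot: [[0.968, -0.251, 0.005], [-0.251, -0.968, -0.0], [0.005, -0.001, -1.0]]
force: [6.0, -8.3, -1.6]
gripper_width: 0.0172
grasp_force: 59.0
top marker n 23 x -0.0539 [-0.0596 -0.0463] y [0.0552 0.0748]m.py:8: RuntimeWarning: Mean of empty slice.
  print(n,"marker n",y.sum(),"x",Q[y][:,0].mean().round(4),np.percentile(Q[y][:,0],[2,98]).round(4),"y",np.percentile(Q[y][:,1],[2,98]).round(4))
  ret = ret.dtype.type(ret / rcount)
Traceback (most recent call last):
  File "m.py", line 18, in <module>
    meas(p,n)
    ~~~~^^^^^
  File "m.py", line 8, in meas
    print(n,"marker n",y.sum(),"x",Q[y][:,0].mean().round(4),np.percentile(Q[y][:,0],[2,98]).round(4),"y",np.percentile(Q[y][:,1],[2,98]).round(4))
                                                             ~~~~~~~~~~~~~^^^^^^^^^^^^^^^^^^
IndexError: index -1 is out of bounds for axis 0 with size 0
```

View pics/c3.png

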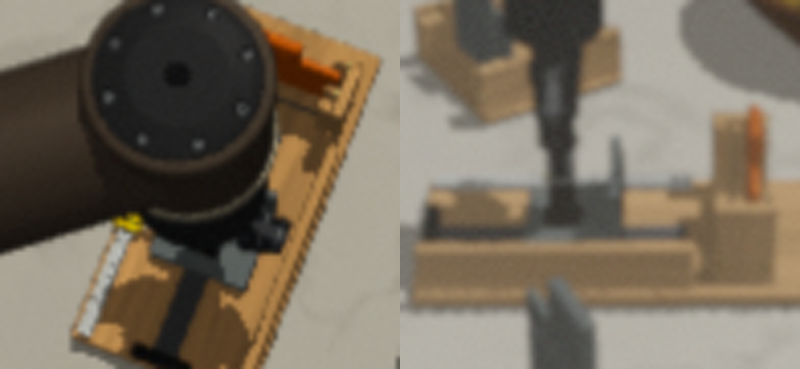

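The arm hides the pointer in both views. The sled's face plate is visible at side crop (617,160), and its rear edge at top crop (200,270), so I'll measure the travel from those.

```bash
python3 - <<'E'
from m import *
print(robot.state()["tcp_pos"],robot.state()["dq"].round(2))
for n,P0 in(("side",.05),("top",.05)):
    im0=cv2.imread(f"pics/{n}0.png");d0=np.load(f"pics/{n}0.npy");im1,d1=robot.capture(n)
    for im,d in((im0,d0),(im1,d1)):
        Q=S(cloud(n,d).reshape(-1,3)).reshape(*d.shape,3);h=cv2.cvtColor(im,cv2.COLOR_BGR2HSV)
        if n=="side":
            # face plate: upper strip, clear of handle
            for ya,yb in((-.045,-.02),(-.02,.045)):
                k=(Q[...,2]>.062)&(Q[...,2]<.083)&(Q[...,0]>-.03)&(Q[...,0]<.068)&(Q[...,1]>ya)&(Q[...,1]<yb)&(h[...,2]<130)
                q=Q[k];print("face",len(q),np.percentile(q[:,0],[5,25,50,75,95]).round(4) if len(q) else "")
        else:
            # sled rear edge: grey low plate z<.04, per y strip
            for yb in(-.035,-.03,-.025,-.02,.02,.025):
                k=(abs(Q[...,1]-yb)<.003)&(Q[...,2]>.01)&(Q[...,2]<.045)&(Q[...,0]>-.13)&(Q[...,0]<.06)&(h[...,1]<90)&(h[...,2]>25)
                q=Q[k];print("sled y",yb,len(q),np.percentile(q[:,0],[0,5,50]).round(4) if len(q) else "",np.median(q[:,2]).round(3) if len(q) else "")
E
```

```text
[0.49418188 0.00978289 0.07588098] [-0.13 -0.03 -0.04  0.05  0.02  0.03]
face 13 [0.0607 0.0607 0.0638 0.0668 0.0669]
face 55 [0.0143 0.0205 0.0299 0.0641 0.0677]
face 15 [-0.0007  0.0023  0.0053  0.0054  0.0055]
face 13 [-0.0296  0.0017  0.0048  0.0075  0.0076]
sled y -0.035 39 [-0.0096 -0.0075  0.0239] 0.033
sled y -0.03 33 [-0.0105 -0.0066  0.0181] 0.033
sled y -0.025 39 [-0.0086 -0.0068  0.0247] 0.033
sled y -0.02 36 [-0.0103 -0.007   0.0231] 0.033
sled y 0.02 36 [-0.009  -0.0063  0.0243] 0.033
sled y 0.025 39 [-0.01   -0.0078  0.0218] 0.033
sled y -0.035 21 [-0.0713 -0.0697 -0.0518] 0.033
sled y -0.03 17 [-0.0704 -0.0686 -0.0566] 0.033
sled y -0.025 18 [-0.0714 -0.07   -0.0568] 0.032
sled y -0.02 21 [-0.0712 -0.0698 -0.0537] 0.032
sled y 0.02 8 [-0.0702 -0.0698 -0.0638] 0.032
sled y 0.025 9 [-0.0714 -0.0709 -0.0644] 0.034
```

By the sled's rear edge the travel is about 62 mm, against 62–63 mm needed, and the arm is at rest with a 59 N grip. Holding briefly, then handing in.

```bash
python3 -m jog '[[-0.001,0,0,0,5],[-0.001,0,0,0,5],[-0.001,0,0,0,5],[-0.001,0,0,0,5],[-0.001,0,0,0,5]]'
python3 -c "
from rig import robot
print(robot.sign_off())"
```

```text
time_s: 12.4
tcp_pos: [0.4939, 0.0099, 0.0759]
tool_rot: [[0.968, -0.251, 0.005], [-0.251, -0.968, 0.0], [0.005, -0.001, -1.0]]
force: [6.6, -8.6, -2.6]
gripper_width: 0.0171
grasp_force: 59.0
the job is handed in; nothing more can be done
None
```

I handed the job in at 12.4 s with the orange plate down and released in the holder and the gripper holding the pusher about 62 mm back; the marker needs 62–63 mm by my measurement (taken from the sled's rear edge, since the arm hid the pointer), and sign-off gave no verdict.

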